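Close the water bath and start it

TASK

Close the water bath: with the fingertips, gently push the loose steel cover disc along the deck until it drops into the round recess and lies flush, without gripping it, lifting it or pressing hard on it. Then press the bath's round start button fully down and let go. Leave the vial and stopper on the deck and the glassware on the bench where they stand.

Things in the scene. Friction and masses are not known exactly. Their poses are not given: they have to be found in the camera images.
- bath: Water bath, a fixed box 260 mm (its x) by 360 mm (its y); origin at the centre of its underside, z up. Its flat metal deck is 120 mm above the bench. A raised control strip, 70 mm deep (its x from 60 to 130 mm), 20 mm above the deck, runs along its far (+x) edge; on the strip are, at its y = +90 mm, the push button, in the middle a flat display, and at y = -100 mm a fixed dial 36 mm across and 14 mm high.
- bath_seat (a point): Centre of the floor of the round recess in the bath's deck; axes as the bath's, z up. The recess is 64 mm across and 6 mm deep, with its mouth level with the deck (6 mm above this point), and a slight 1 mm chamfer round the mouth. Its flat floor is perforated with small 5 mm steam holes that the cover closes and slides over freely.
- cover: Loose plain steel cover, a flat disc 60 mm across and 6 mm thick, about 130 g, lying flat on the deck to the left or right of the recess, 80 to 115 mm from it centre to centre; origin at the centre of its underside. Seated, its underside is on the recess floor and its top is flush with the deck; one edge may first hang on the rim, tilting it, until nudged or pressed down.
- start (a joint): Travel of the start button: 0 when up, growing to 0.006 m when fully down; a spring returns it. Fully down takes about 4.5 N.
- start_top (a point): Centre of the top face of the round start button (26 mm across, grey, in a low black housing on the control strip); it is pressed straight down.
- vial: Capped sample vial, 42 mm across and 42 mm high, standing loose on the deck on the other side of the recess from the cover; origin at the centre of its underside. Leave it alone.
- stopper: Small rubber stopper, 26 mm across and 25 mm high, standing loose on the deck near its robot-side edge; origin at the centre of its underside. Leave it alone.
- beaker: Glass beaker on the bench, 72 mm across, 95 mm high; origin at the centre of its underside. Leave it alone.
- flask: Stoppered conical flask on the bench, 86 mm across, 143 mm high; origin at the centre of its underside. Leave it alone.
- reagent: Amber bottle on the bench, 60 mm across, 140 mm high; origin at the centre of its underside. Leave it alone.
- mortar: White mortar on the bench, 90 mm across, 50 mm high; origin at the centre of its underside. Leave it alone.

How it is judged (in metres and radians):
On the way, in this order (a step that is already met when the one before it is completed fails the run):
1. the cover lies flush in the recess (horizontal distance between cover and bath_seat below 0.005 m and z of cover in the frame of bath_seat below 0.0015 m and angle between cover's own z axis and vertical below 0.035 rad), for 0.2 s.
2. the start button is pressed fully down (value of joint start above 0.0048 m), for 0.1 s.
At the end, for the whole second after the job is handed in: The cover lies at rest in the recess, within 5 mm of its centre, its underside less than 1.5 mm above the recess floor, tilted less than 2 degrees; the start button was pressed at least 4.8 mm down after that and is up again (less than 2 mm down) (all of step 1 and linear speed of cover below 0.01 m/s and value of joint start below 0.002 m); the robot touches nothing.
It fails at once if the cover is lifted: its underside more than 12 mm above the deck, or tipped more than 30 degrees (z of cover in the frame of bath_seat above 0.018 m or angle between cover's own z axis and vertical above 0.52 rad).
It fails at once if the cover is gripped or pressed hard (more than 35 N from the fingers) (contact force between the fingers and cover above 35 N).
It fails at once if the start button is pressed (more than 3 mm) before the cover is home (value of joint start above 0.003 m and not (horizontal distance between cover and bath_seat below 0.005 m and z of cover in the frame of bath_seat below 0.0015 m and angle between cover's own z axis and vertical below 0.035 rad)).
It fails at once if a bystander is moved more than 20 mm (distance of any of vial, stopper, beaker, flask, reagent, mortar from where it was at the start of the episode above 0.02 m).
It also fails if it takes over 58 s, if anything falls off the work surface, if the arm or the gripper's body presses on something with over 40 N, if the wrist force passes 120 N, or if a joint passes its speed limit or range.

ROBOT

A 6-joint arm with a two-finger parallel gripper is mounted at the origin on the work surface. World frame = base frame: x ahead of the robot, y to its left, z up, the work surface at z = 0. Lengths are in mm, angles in rad, forces in N, time in s.
With the tool pointing down it reaches from about 300 to 775 mm from the base axis. Payload 14.6 kg.
Tool frame: the origin (TCP) lies on the centre line of the jaws, within the pads' length; the fingertips stand 8 mm ahead of it and the grasp point (between the pads) lies 11 mm behind it; z points along the fingers, y is the direction in which the jaws open and shut (so a half turn about z gives the same grasp; the last joint's range is limited). The gripper opens to 94 mm and grips with 3 to 60 N. Pads are 16 mm wide; open, the fingers measure 119 mm over their backs; the gripper's body (75 mm by 177 mm) begins 78 mm behind the grasp point.
Start: joints at [1.102, 0.3, 1.521, -0, 1.321, -0.067], TCP at [215.088, 506.188, 213.446] pointing down, gripper open.
Joint ranges: [-3.03, 3.03], [-0.79, 2.21], [0.23, 2.52], [-1.04, 4.18], [0, 3.07], [-2.55, 2.55]. Speed limits (rad/s): [2.22, 2.22, 2.57, 3.14, 3.14, 3.14].

INTERFACE

Orientations are given as [roll, pitch, yaw] about the fixed x, y, z axes, in that order (R = Rz(yaw) Ry(pitch) Rx(roll)).
In Python, from cell import read_state, cams, manip gives the robot as it stands.
- The arm moves only by the shell command python3 -m handwheel 'ROWS' [OPENING] [FORCE]. ROWS is JSON, a list of rows, each a list of 4 numbers: the shift along the tool's x, y, z in m, then the turn about the tool's z in degrees. In form: [[dx, dy, dz, turn], ...]. A call has 1 to 5 rows; each row is the pose to reach, as a shift and turn from the pose measured when the call began, along the tool's axes at that moment; what a row does not reach only later rows make up. A row lasts 1/8 s, in which the tool goes at most 62.5 mm and 10.7 degrees, less where a joint would pass 70% of its speed; a pose out of reach is approached as far as the arm can. A call with a gripper value outside its range is refused whole. OPENING is the closure, from 0 (fully open) to 1 (shut), set as the call begins (- or left out, the last holds). The fingers move at their own pace and stop on an object; FORCE is the grip in N (left out, the last holds). Time passes only in rows, so rows that repeat a pose let the fingers close. It gives the time, the measured TCP pose, the force and the opening at its end, in the units of the state.
- read_state(): the state, without advancing time (a new reading comes with each control period).
- cams.camera(name): name is "scene" or "top" or "wrist"; returns the picture (400x640x3 uint8, red, green, blue); there is no depth.
- cams.get_calibration(name): a dict with "vertical_fov" (degrees; the focal length in pixels is half the picture's height over the tangent of half this angle, whatever the lens; pixels are square), "cx", "cy" (the principal point, pixels), "R" (3x3) and "t" (3): a world point X has camera coordinates R X + t. Camera axes: x right, y down, z forward; pixel columns grow to the right and rows downward; lengths in mm; the calibration is good to about 2 mm. A picture is of the moment at which its call begins: read the wrist's pose just before it. get_calibration takes no time and is no camera call; for the wrist camera it gives the pose at the moment of the call.
- manip.sign_off(): hands the job in, once; it reports no verdict.
The state is a dict: "clock": time; "joints": joint angles; "qd": joint speeds; "effort": joint torques, N m; "eef_pos": TCP position; "eef_rot": TCP orientation; "wrist_force": force on the tool from outside, world axes, zero at the start; "moment": the same for the moment, N m; "finger_gap": finger opening in mm.
Only numpy, scipy, OpenCV 4.12 (cv2) and the standard library are available. Lean on these libraries where they do the work, as an engineer would, in place of code of your own. Each camera call takes 0.05 s, during which the arm holds its last target. There are 200 camera calls.

## Working session

There is one attempt and no reset: what is moved stays moved. The work goes in short steps, Python scripts to look and compute and a shell command to move; the robot and the scene stay as the last step left them, time stands still between calls to the robot, and variables do not carry over. Pictures are saved under pics/ and viewed, about 8 in all and at most 12, crops included, and the job is handed in when it is done.

```bash
mkdir -p pics
cat > h.py <<'E'
import numpy as np, cv2
from cell import read_state, cams, manip
def snap(n,f,crop=None,s=1):
    im=cams.camera(n)
    if crop: a,b,c,d=crop; im=im[b:d,a:c]
    cv2.imwrite('pics/'+f,cv2.resize(im[:,:,::-1],None,fx=s,fy=s,interpolation=cv2.INTER_CUBIC))
def ray(n,u,v,z,c=None):
    c=c or cams.get_calibration(n); f=200/np.tan(np.radians(c['vertical_fov'])/2)
    R=np.array(c['R']);t=np.array(c['t']); d=R.T@[(u-c['cx'])/f,(v-c['cy'])/f,1]; o=-R.T@t
    return o+d*(z-o[2])/d[2]
E
python3 - <<'E'
from h import *
snap('top','a.png'); snap('scene','b.png'); print(read_state()); print(cams.get_calibration('top'))
E
```

```text
{'clock': 0.1, 'joints': array([ 1.10237663e+00,  3.00457603e-01,  1.52150930e+00,  4.63050509e-06,
        1.32072750e+00, -6.66156414e-02]), 'qd': array([-0.00038345, -0.0004911 , -0.00195994,  0.00102965, -0.00019639,
        0.00080462]), 'effort': array([-6.49764424e-04, -5.32636857e+01, -3.53282332e+01,  7.09492341e-02,
        2.34367879e-02, -7.76543766e-05]), 'eef_pos': array([214.99850885, 505.98542028, 212.92410268]), 'eef_rot': array([-3.14049365e+00, -7.78146653e-05,  2.73978741e+00]), 'wrist_force': array([ 0.05258717, -0.2302632 , -0.15463466]), 'moment': array([-0.00301674,  0.01899049, -0.01770771]), 'finger_gap': 94.16124934632298}
{'vertical_fov': 52.9728790645587, 'cx': 325.7922863467172, 'cy': 193.12127139905866, 'R': array([[ 0.02420335, -0.99952833, -0.01890297],
       [-0.98828913, -0.02107303, -0.15113084],
       [ 0.15066122,  0.02233947, -0.98833301]]), 't': array([   5.36254361,  532.53329014, 1331.89389463])}
```

View pics/a.png

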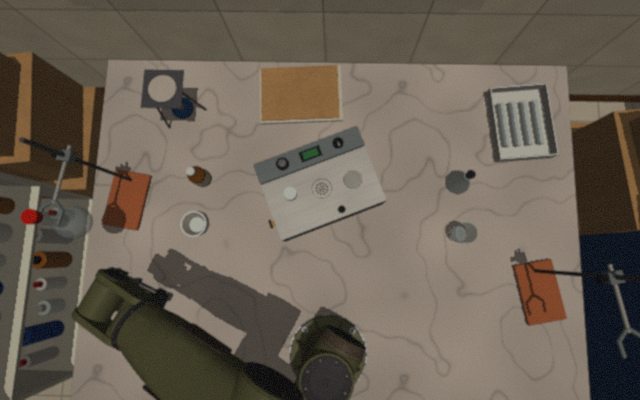

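View pics/b.png

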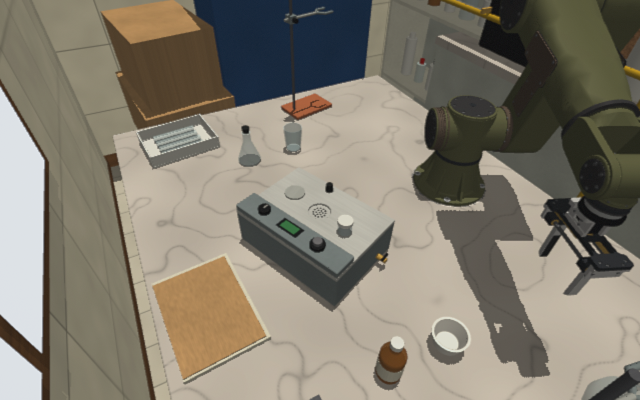

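Top view: bath at about (320,185), cover right of the recess at (352,180), vial left at (290,193), stopper at (341,209). I enlarge.

Run:
```python
from h import *
snap('top','c.png',(245,120,395,245),5)
```

```text
(no output)
```

View pics/c.png

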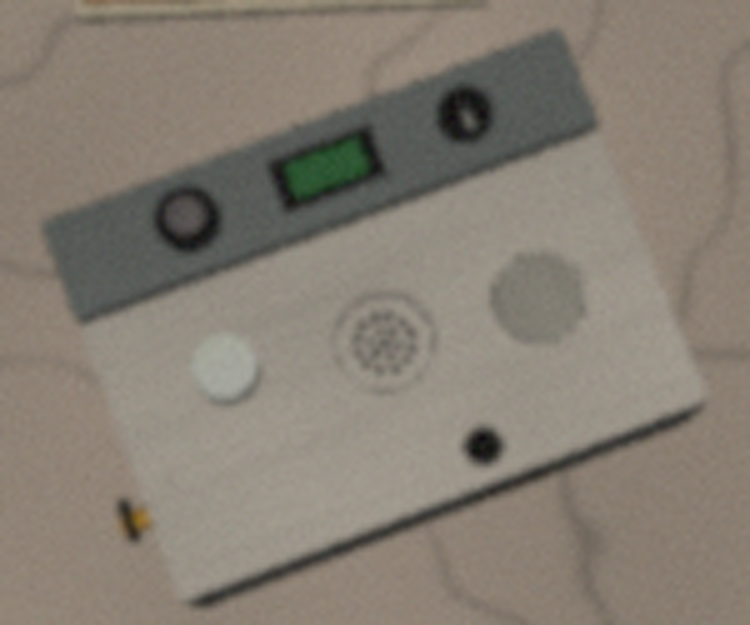

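Crop: recess centre (385,343), cover (537,298), button (187,217), dial (465,112), vial (226,367), stopper (484,444). Now I convert these to world positions.

Run:
```python
from h import *
P={}
for n,u,v,z in [('recess',385,343,120),('cover',537,298,126),('button',187,217,150),('dial',465,112,154),('vial',226,367,162),('stopper',484,444,145),('deckcornerNR',703,400,120),('deckcornerNL',190,602,120)]:
    P[n]=ray('top',245+u/5-.4,120+v/5-.4,z); print(n,P[n].round(1))
d=P['recess']-P['cover'];print(np.hypot(*d[:2]),np.degrees(np.arctan2(d[1],d[0])))
e=P['deckcornerNL']-P['deckcornerNR'];print(np.hypot(*e[:2]),np.degrees(np.arctan2(e[1],e[0])))
e=P['button']-P['dial'];print(np.hypot(*e[:2]),np.degrees(np.arctan2(e[1],e[0])))
c=cams.get_calibration('wrist');R=np.array(c['R']);print(c,-R.T@c['t'])
```

```text
recess [535.9  29.6 120. ]
cover [566.3 -67.7 126. ]
button [609.7 156.9 150. ]
dial [680.9 -18.8 154. ]
vial [511.7 127.  162. ]
stopper [468.9 -35.  145. ]
deckcornerNR [ 503.2 -175.   120. ]
deckcornerNL [367.  148.9 120. ]
101.89600511666917 107.36252287673753
351.4289501318052 112.80818503028394
189.5745892636655 112.06407815881326
{'vertical_fov': 69.39132798803075, 'cx': 320.2261353518816, 'cy': 197.67564309444427, 'R': array([[ 3.90141690e-01,  9.20754619e-01, -6.26736528e-04],
       [ 8.87878029e-01, -3.76030796e-01,  2.65091392e-01],
       [ 2.43848451e-01, -1.03979669e-01, -9.64223087e-01]]), 't': array([-550.20757776,  -27.82189205,  390.99053551])} [144.01892442 536.79934711 384.03260996]
```

```bash
cat >> h.py <<'E'
def to(x,y,z,yawdeg):
    from scipy.spatial.transform import Rotation as Ro
    s=read_state(); R=Ro.from_euler('xyz',s['eef_rot']).as_matrix()
    d=R.T@(np.array([x,y,z])-s['eef_pos'])/1000
    t=-(yawdeg-np.degrees(s['eef_rot'][2])+180)%360-180 if 0 else -((yawdeg-np.degrees(s['eef_rot'][2])+180)%360-180)
    print('t',s['clock'],'pos',s['eef_pos'].round(1),'rpy',np.degrees(s['eef_rot']).round(2),'F',s['wrist_force'].round(1),'gap',round(s['finger_gap'],1),'row',d.round(4),t.round(2))
E
sed -i 's/t=-(yawdeg.*if 0 else /t=/' h.py
python3 -c "from h import *; to(581,-116,205,107.4)"
```

```text
t 0.15 pos [215. 506. 213.] rpy [-1.7995e+02 -1.0000e-02  1.5698e+02] F [ 0.5  0.1 -0.6] gap 94.2 row [-0.5801 -0.4294  0.0083] 49.58
```

```bash
python3 -m handwheel '[[-0.58,-0.43,0,49.6],[-0.58,-0.43,0,49.6],[-0.58,-0.43,0,49.6],[-0.58,-0.43,0,49.6],[-0.58,-0.43,0,49.6]]' 0.68 5
python3 -c "from h import *; to(581,-116,205,107.4)"
```

```text
clock: 0.78
eef_pos: [373.9, 234.9, 213.5]
eef_rot: [-3.141, 0.001, 1.869]
wrist_force: [0.8, 0.3, 0.5]
finger_gap: 47.5
t 0.775 pos [373.9 234.9 213.5] rpy [-1.7998e+02  3.0000e-02  1.0711e+02] F [0.8 0.3 0.5] gap 47.5 row [-0.3963  0.0947  0.0087] -0.29
```

```bash
python3 -m handwheel '[[-0.396,0.095,0.005,0],[-0.396,0.095,0.005,0],[-0.396,0.095,0.005,0],[-0.396,0.095,0.005,0],[-0.396,0.095,0.005,0]]'
python3 -c "from h import *; to(581,-116,205,107.4)"
```

```text
clock: 1.4
eef_pos: [532.8, -34.5, 209.7]
eef_rot: [-3.141, 0.001, 1.869]
wrist_force: [0.4, 0.7, 0.6]
finger_gap: 30.1
t 1.4 pos [532.8 -34.5 209.7] rpy [-1.7998e+02  3.0000e-02  1.0710e+02] F [0.4 0.7 0.6] gap 30.1 row [-0.0921  0.0221  0.0048] -0.3
```

```bash
python3 -m handwheel '[[-0.092,0.022,0.005,0],[-0.092,0.022,0.005,0],[-0.092,0.022,0.005,0],[-0.092,0.022,0.005,0]]'
python3 - <<'E'
from h import *
to(581,-116,205,107.4); c=cams.get_calibration('wrist'); snap('wrist','d.png'); np.save('cd.npy',c,allow_pickle=True)
E
```

```text
clock: 1.9
eef_pos: [580.5, -115.3, 204.5]
eef_rot: [-3.141, -0.0, 1.869]
wrist_force: [-0.6, 1.2, 0.6]
finger_gap: 29.9
t 1.9 pos [ 580.5 -115.3  204.5] rpy [-179.96   -0.    107.11] F [-0.6  1.2  0.6] gap 29.9 row [-0.0008  0.0003 -0.0005] -0.29
```

View pics/d.png

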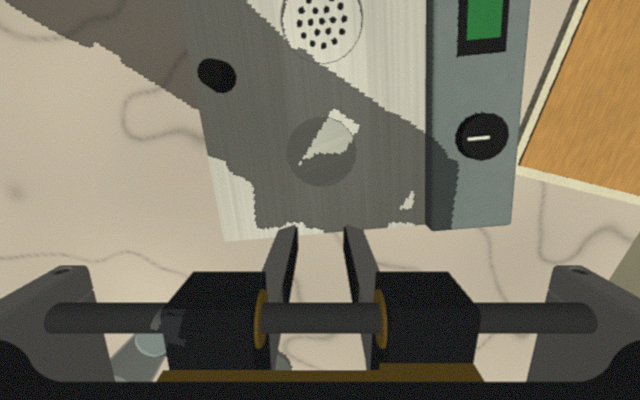

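Wrist view: cover centre at (321,151), recess centre at about (321,22), stopper at (217,75); the fingertips are just behind the cover.

Run:
```python
from h import *
c=np.load('cd.npy',allow_pickle=True).item()
C=ray('w',321.5,151.5,126,c);S=ray('w',321.5,22,120,c);print(C,S,np.hypot(*(S-C)[:2]),np.degrees(np.arctan2(*(S-C)[1::-1])))
for p in[(287,151),(356,151),(321,116),(321,187)]:print(ray('w',*p,126,c).round(1))
for p in[(281,22),(362,22),(321,63)]:print(ray('w',*p,120,c).round(1))
u=(S-C)[:2];u/=np.hypot(*u)
p=C[:2]-50*u;to(*p,131,np.degrees(np.arctan2(u[1],u[0])))
```

```text
[566.86817846 -67.07233031 126.        ] [537.11941832  28.88011603 120.        ] 100.4582534606621 107.22534384400923
[538.5 -75.4 126. ]
[595.  -57.9 126. ]
[557.8 -39.2 126. ]
[575.7 -97.1 126. ]
[506.7  19.5 120. ]
[567.5  38.3 120. ]
[5.455e+02 5.000e-01 1.200e+02]
t 1.95 pos [ 580.5 -115.   204.8] rpy [-1.7998e+02  2.0000e-02  1.0715e+02] F [0.7 0.1 0.4] gap 30.1 row [-0.0002  0.0012  0.0738] -0.08
```

```bash
python3 -m handwheel '[[0,0.001,0.04,0],[0,0.001,0.06,0],[0,0.001,0.068,0],[0,0.001,0.0735,0],[0,0.001,0.0745,0]]'
python3 -c "from h import *; to(537.1+.296*34,28.9-.955*34,130.5,107.2)"
```

```text
clock: 2.58
eef_pos: [581.6, -114.6, 130.9]
eef_rot: [3.141, 0.001, 1.87]
wrist_force: [0.2, 0.1, 0.1]
finger_gap: 29.9
t 2.575 pos [ 581.6 -114.6  130.9] rpy [1.7998e+02 4.0000e-02 1.0716e+02] F [0.2 0.1 0.1] gap 29.9 row [ 0.1162 -0.0002  0.0003] -0.04
```

```bash
python3 -m handwheel '[[0.008,0,0.0005,0],[0.016,0,0.0005,0],[0.024,0,0.0005,0],[0.032,0,0.0005,0],[0.04,0,0.0005,0]]'
python3 -m handwheel '[[0.008,0,0,0],[0.016,0,0,0],[0.024,0,0,0],[0.032,0,0,0],[0.04,0,0,0]]'
python3 - <<'E'
from h import *
to(537.1+.296*34,28.9-.955*34,130.5,107.2); c=cams.get_calibration('wrist'); snap('wrist','e.png'); np.save('ce.npy',c,allow_pickle=True)
E
```

```text
clock: 3.2
eef_pos: [569.8, -75.8, 130.5]
eef_rot: [3.141, 0.001, 1.87]
wrist_force: [1.1, -2.2, 1.7]
finger_gap: 30.0
clock: 3.82
eef_pos: [557.8, -37.2, 130.5]
eef_rot: [3.141, 0.001, 1.87]
wrist_force: [-0.1, -1.7, 0.7]
finger_gap: 30.1
t 3.825 pos [557.8 -37.2 130.5] rpy [1.7997e+02 6.0000e-02 1.0717e+02] F [-0.1 -1.7  0.7] gap 30.1 row [ 0.0352 -0.0003 -0.0001] -0.03
```

View pics/e.png

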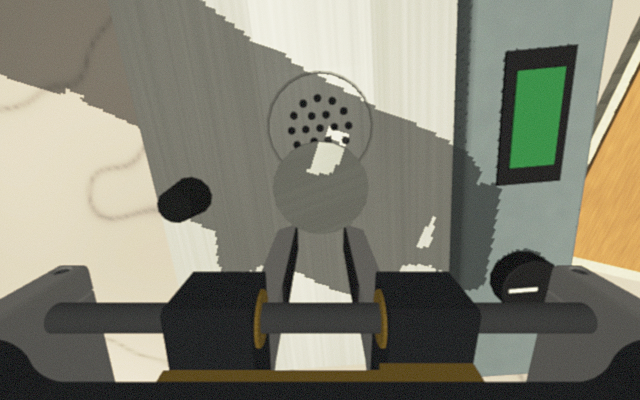

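The cover, centred at (320,187), is nested on both fingers and in line with the recess at (320,122).

```bash
python3 - <<'E'
from h import *
c=np.load('ce.npy',allow_pickle=True).item()
C=ray('w',320.5,187,126,c);S=ray('w',320.5,122,120,c);T=read_state()['eef_pos']
print(C,S,np.hypot(*(S-C)[:2]),np.hypot(*(T-C)[:2]))
E
python3 -m handwheel '[[0.006,0,0,0],[0.012,0,0,0],[0.018,0,0,0],[0.024,0,0,0],[0.026,0,0,0]]'
```

```text
[547.40470662  -2.41062278 126.        ] [535.81784819  34.96525943 120.        ] 39.130702261293855 35.50384592449036
clock: 4.5
eef_pos: [549.8, -11.2, 130.5]
eef_rot: [3.141, 0.001, 1.871]
wrist_force: [1.7, -0.7, 1.1]
finger_gap: 30.3
```

```bash
python3 -m handwheel '[[0.002,0,0,0],[0.004,0,0,0],[0.006,0,0,0],[0.008,0,0,0],[0.008,0,0,0]]'
python3 - <<'E'
from h import *
to(549.8,-11.2,130.5,107.2); c=cams.get_calibration('wrist'); snap('wrist','f.png',(200,50,440,250),3)
E
```

```text
clock: 5.12
eef_pos: [547.3, -3.3, 130.3]
eef_rot: [3.141, 0.0, 1.871]
wrist_force: [-0.1, -0.5, -0.1]
finger_gap: 29.7
t 5.125 pos [547.3  -3.3 130.3] rpy [1.7999e+02 3.0000e-02 1.0722e+02] F [-0.1 -0.5 -0.1] gap 29.7 row [-0.0082  0.0001 -0.0002] 0.02
```

View pics/f.png

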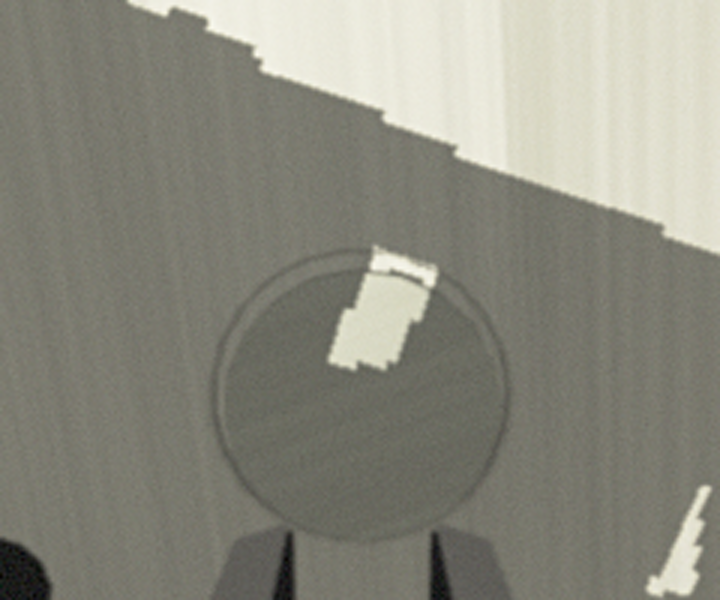

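The cover is in the mouth, but its front gap at (400,258) leaves it unclear whether the rear edge hangs on the rim. I nudge a few mm more; if it is already flush, the tips pass above it.

```bash
python3 -m handwheel '[[0.0015,0,0,0],[0.003,0,0,0],[0.0045,0,0,0],[0.006,0,0,0],[0.006,0,0,0]]'
python3 - <<'E'
from h import *
to(549.8,-11.2,130.5,107.2)
E
python3 -m handwheel '[[-0.01,0,0,0],[-0.03,0,-0.03,0],[-0.03,0,-0.03,0]]'
python3 -c "
from h import *
snap('wrist','g.png',(200,50,440,250),3)"
```

```text
clock: 5.8
eef_pos: [545.6, 2.4, 130.4]
eef_rot: [3.141, 0.001, 1.871]
wrist_force: [0.3, 0.6, -0.9]
finger_gap: 29.8
t 5.8 pos [545.6   2.4 130.4] rpy [1.7998e+02 3.0000e-02 1.0722e+02] F [ 0.3  0.6 -0.9] gap 29.8 row [-0.0142  0.     -0.0001] 0.02
clock: 6.18
eef_pos: [555.6, -27.7, 162.2]
eef_rot: [3.138, 0.002, 1.87]
wrist_force: [-0.6, -0.5, -0.4]
finger_gap: 30.2
```

View pics/g.png

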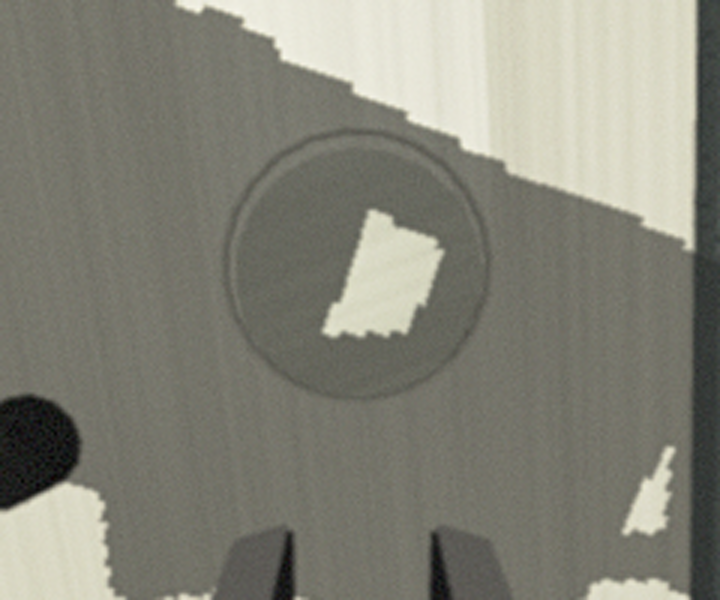

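The tips passed 2.4 mm above deck without force and the ring gap is unchanged, with the rear edge against the wall, so the cover has dropped. To rule out a residual hang I press its rear half lightly with closed fingers.

```bash
python3 -m handwheel '[[0,0,0,0],[0.05,0,0,0],[0.05,0,0,0],[0.05,0,0.028,0],[0.05,0,0.031,0]]' 1 5
python3 -c "from h import *; to(540,20,129,107.2)"
```

```text
clock: 6.85
eef_pos: [539.7, 20.6, 128.3]
eef_rot: [-3.141, 0.0, 1.87]
wrist_force: [-0.4, 1.5, 1.2]
finger_gap: 0.7
t 6.85 pos [539.7  20.6 128.3] rpy [-1.7998e+02  2.0000e-02  1.0717e+02] F [-0.4  1.5  1.2] gap 0.7 row [-0.0007  0.0001 -0.0007] -0.03
```

```bash
for i in 1 2; do python3 -m handwheel '[[0,0,0.0005,0],[0,0,0.0005,0]]' | grep -E 'eef_pos|force'; done
```

```text
eef_pos: [539.7, 20.5, 128.3]
wrist_force: [-2.5, 2.5, 4.7]
eef_pos: [539.8, 20.5, 128.3]
wrist_force: [-3.5, 2.6, 5.4]
```

Contact force of 5 N starts at tip height 120.3 mm, which is deck level, so the cover is flush. Now I rise and go to the button.

```bash
python3 -m handwheel '[[0,0,-0.05,0],[0,0,-0.08,0],[0,0,-0.08,0]]'
python3 -c "from h import *; to(609.7,156.9,205,107.2)"
```

```text
clock: 7.72
eef_pos: [540.6, 20.2, 210.4]
eef_rot: [3.138, 0.001, 1.87]
wrist_force: [0.2, -0.4, -0.6]
finger_gap: 0.3
t 7.725 pos [540.6  20.2 210.4] rpy [1.7981e+02 7.0000e-02 1.0715e+02] F [ 0.2 -0.4 -0.6] gap 0.3 row [0.1103 0.1063 0.0056] -0.05
```

```bash
python3 -m handwheel '[[0.06,0.06,0.002,0],[0.06,0.106,0.005,0],[0.06,0.106,0.005,0],[0.06,0.106,0.005,0]]'
python3 - <<'E'
from h import *
to(609.7,156.9,205,107.2); c=cams.get_calibration('wrist'); snap('wrist','i.png'); np.save('ci.npy',c,allow_pickle=True)
E
```

```text
clock: 8.22
eef_pos: [623.6, 108.3, 204.2]
eef_rot: [3.141, 0.001, 1.87]
wrist_force: [-0.5, -0.5, -0.3]
finger_gap: 0.5
t 8.225 pos [623.6 108.3 204.2] rpy [1.7994e+02 6.0000e-02 1.0715e+02] F [-0.5 -0.5 -0.3] gap 0.5 row [ 0.0505  0.001  -0.0008] -0.05
```

View pics/i.png

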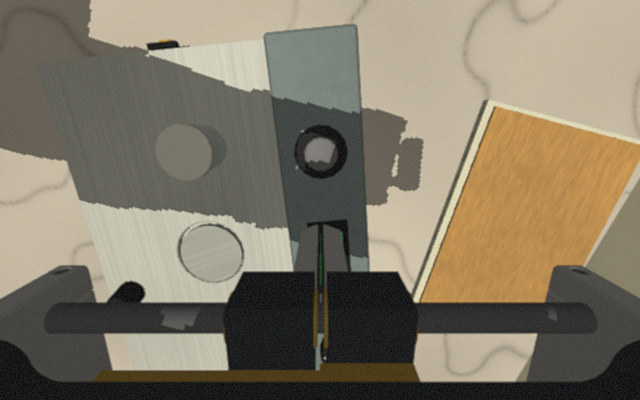

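The cover sits evenly in the recess at (211,252), the vial stands at (185,152), and the button is at (320,151).

Run:
```python
from h import *
c=np.load('ci.npy',allow_pickle=True).item()
for z in (146,150,154):
  B=ray('w',320.5,151,z,c);print(B)
B=ray('w',320.5,151,150,c); to(B[0],B[1],165,107.2)
```

```text
[608.46394962 158.82262668 146.        ]
[608.32630279 159.2381009  150.        ]
[608.18865596 159.65357513 154.        ]
t 8.275 pos [623.6 108.1 205.1] rpy [1.7987e+02 7.0000e-02 1.0712e+02] F [-1.  -0.   0.1] gap 0.7 row [0.0534 0.0004 0.0401] -0.08
```

```bash
python3 -m handwheel '[[0.053,0,0,0],[0.053,0,0.02,0],[0.053,0,0.036,0],[0.053,0,0.04,0],[0.053,0,0.04,0]]'
for i in 1 2 3; do python3 -m handwheel '[[0,0,0.002,0],[0,0,0.002,0]]' | grep -E 'eef_pos|force'; done
```

```text
clock: 8.9
eef_pos: [608.0, 158.0, 165.6]
eef_rot: [3.139, 0.001, 1.869]
wrist_force: [-1.9, -0.2, 3.6]
finger_gap: 0.7
eef_pos: [608.3, 157.9, 164.3]
wrist_force: [-2.4, 1.6, 5.0]
eef_pos: [608.4, 158.0, 164.1]
wrist_force: [-8.3, -0.9, 14.7]
eef_pos: [608.4, 158.0, 164.0]
wrist_force: [-9.5, -0.1, 16.2]
```

The hard stop came right after about 5 N, which fits the button bottoming out. I check by rising slowly and watching the spring force decay.

```bash
for i in 1 2 3 4 5; do python3 -m handwheel '[[0,0,-0.0017,0],[0,0,-0.0017,0]]' | grep -E 'eef_pos|force'; done
```

```text
eef_pos: [608.6, 157.9, 166.2]
wrist_force: [-0.4, 0.2, 2.5]
eef_pos: [608.7, 157.9, 167.9]
wrist_force: [-0.9, 0.2, 2.2]
eef_pos: [608.8, 157.9, 169.7]
wrist_force: [-0.9, 1.2, 1.4]
eef_pos: [608.8, 157.7, 171.3]
wrist_force: [-0.3, -0.1, -0.1]
eef_pos: [608.8, 157.7, 173.1]
wrist_force: [0.3, 0.0, 0.2]
```

The spring force decays over about 6 mm (170 to 164), so that was a full press. I retreat and take a final look.

```bash
python3 -m handwheel '[[0,0,-0.04,0],[-0.05,0,-0.06,0],[-0.06,-0.03,-0.06,0],[-0.06,-0.03,-0.06,0],[-0.06,-0.03,-0.06,0]]'
python3 -c "
from h import *
snap('wrist','j.png',(60,60,460,360),2)"
```

```text
clock: 11.52
eef_pos: [597.5, 91.9, 233.1]
eef_rot: [3.134, 0.002, 1.868]
wrist_force: [0.2, 0.1, 0.3]
finger_gap: 0.3
```

View pics/j.png

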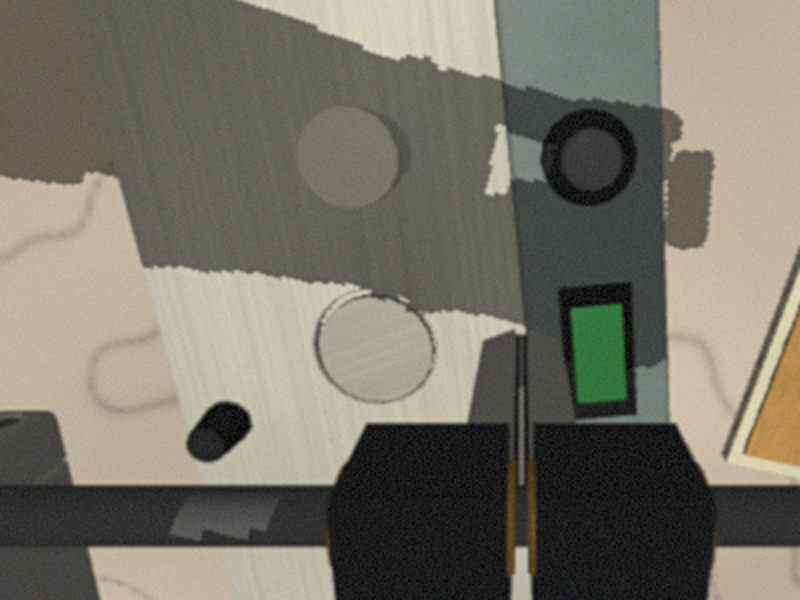

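The cover lies flat in the recess at (376,347). The button at (590,158) is clear, the vial (348,157) and stopper (218,432) are standing, and the robot touches nothing.

```bash
python3 -c "
from h import *
print(manip.sign_off())"
```

```text
the job is handed in; nothing more can be done
None
```

The cover is in the recess and the start button has been pressed and released. I handed the job in at about 11.5 s, and it reported no verdict.

- **Cover:** I pushed it about 100 mm along the deck with the two fingertips held 30 mm apart, and it dropped in. A light touch of about 5 N on its top met it at 120.3 mm, which is deck level. In the wrist pictures it sits up to about 2 mm off centre, within the 5 mm allowed.
- **Button:** I pressed until it stopped hard, with up to 16 N vertical and about 9 N sideways at the wrist. As I let go, the force faded over about 6 mm, which fits a full press. I judged the travel from finger height and force, because the state gives no reading for the button itself.
- **Bystanders:** The last picture shows the vial and stopper still standing, with the gripper clear of everything. I did not photograph the glassware on the bench again, but the arm never came near it.

No check failed. The one disagreement was about 6 mm between camera estimates of the recess centre along the push direction. I allowed for it by pushing the last stretch in 1.5–2 mm steps.

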